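# Nudge the ballast discs into a display plinth

## Robot

A 6-joint arm with a two-finger parallel gripper is mounted at the origin on the work surface. World frame = base frame: x ahead of the robot, y to its left, z up, the work surface at z = 0. Lengths are in mm, angles in rad, forces in N, time in s.
With the tool pointing down it reaches from about 425 to 1125 mm from the base axis. Payload 14.9 kg.
Tool frame: the origin (TCP) lies between the finger pads; the fingertips stand 17 mm ahead of it and the grasp point (between the pads) lies 2 mm behind it; z points along the fingers, y is the direction in which the jaws open and shut (so a half turn about z gives the same grasp; the last joint's range is limited). The gripper opens to 91 mm and grips with 3 to 60 N. Pads are 32 mm wide; open, the fingers measure 118 mm over their backs; the gripper's body (76 mm by 178 mm) begins 60 mm behind the grasp point.
Start: joints at [-1.371, 0.379, 1.734, -0, 1.028, -0.033], TCP at [161.487, -681.132, 230.932] pointing down, gripper open.
Joint ranges: [-2.77, 2.77], [-0.74, 2.19], [0, 2.66], [-1.06, 4.2], [0.31, 2.87], [-3.08, 3.08]. Speed limits (rad/s): [1.89, 1.89, 2.39, 3.14, 3.14, 3.14].

## Interface

Orientations are given as [roll, pitch, yaw] about the fixed x, y, z axes, in that order (R = Rz(yaw) Ry(pitch) Rx(roll)).
In Python, from station import r gives the robot as it stands. The module is installed in compiled form; this text tells all that it offers. Calls block until the motion is done:
- r.goto(position, orientation): joint-space move of the TCP to a pose.
- r.movel(position, attitude=None, feed=150, force_limit=None): straight line of the TCP; attitude=None keeps the orientation; feed is the mean speed in mm/s. With force_limit (N) it stops when the force on the tool has changed by that much, and returns True; else False.
- r.move_joints(angles): joint-space move.
- r.move_gripper(opening, grip_force=None): finger opening in mm; grip_force is the grip in N (None keeps the last); returns when the fingers have stopped.
- r.sleep(seconds).
- r.ik(position, orientation): joint angles nearest the present ones, or None.
- r.get_state(): the state.
- r.read_camera(name): name is "scene" or "top"; returns the picture (384x512x3 uint8, red, green, blue); there is no depth.
- r.get_calibration(name): a dict with "K" (3x3 intrinsics, pixels), "dist" ([k1, k2, p1, p2, k3] as OpenCV has them; the pictures are not rectified), "R" (3x3) and "t" (3): a world point X has camera coordinates R X + t. Camera axes: x right, y down, z forward; pixel columns grow to the right and rows downward; lengths in mm; the calibration is good to about 2 mm. A picture is of the moment at which its call begins. get_calibration takes no time and is no camera call.
A pose or a line that the arm cannot do raises r.PlanningError and nothing moves.
- r.sign_off(): hands the job in, once; it reports no verdict.
The state is a dict: "t": time; "joint_positions": joint angles; "joint_vel": joint speeds; "joint_torque": joint torques, N m; "eef_pos": TCP position; "orientation": TCP orientation; "contact_force": force on the tool from outside, world axes, zero at the start; "ft_torque": the same for the moment, N m; "grip_width": finger opening in mm.
Only numpy, scipy, OpenCV 4.12 (cv2) and the standard library are available. Lean on these libraries where they do the work, as an engineer would, in place of code of your own. Each camera call takes 0.05 s, during which the arm holds its last target. There are 200 camera calls.

## Task

The dark wooden display plinth lies underside up with a steel and a brass ballast disc loose on it: push each disc across the wood with the fingertips until it drops into the round recess of its own size (steel in the larger, brass in the smaller) and lies flat and flush. Only slide the discs: do not lift them or push them off the plinth, and leave the glue bottle, the white mould and the amber pot where they stand.

Things in the scene. Friction and masses are not known exactly. Their poses are not given: they have to be found in the camera images.
- plinth: dark wooden slab fixed to the bench, 160 (its x) by 260 (its y) by 28 mm high, flat top; origin at the centre of its underside; z up. Recesses at x = +35 mm, y = -65 mm (larger) and +65 mm (smaller). The discs start on the -x half (x -50 to -26 mm), near y = -65 and +65 mm, either way round. The straight path from each disc to its recess is clear of the other disc and recess
- steel_recess (a point): centre of the mouth of the larger recess, at the level of the plinth's top (28 mm above the bench); 49 mm across, 10 mm deep, upright walls, flat green floor; axes as the plinth's
- brass_recess (a point): centre of the mouth of the smaller recess, at the level of the plinth's top (28 mm above the bench); 37 mm across, 10 mm deep, upright walls, flat green floor; axes as the plinth's
- steel_disc: loose grey steel disc, 46 mm diameter, 10 mm thick, about 130 g, lying flat on the plinth; origin at the centre of its underside, z up. A push of under 2.5 N slides it
- brass_disc: loose yellow brass disc, 34 mm diameter, 10 mm thick, about 75 g, lying flat on the plinth; origin at the centre of its underside, z up. A push of under 2.5 N slides it
- glue: white glue bottle with black cap standing on the bench beside the plinth on its +y side, 30 mm diameter, 85 mm high; origin at the centre of its underside; not to be disturbed
- mould: white casting mould block on the bench beside the plinth on its -y side, 50 by 70 mm, 28 mm high; origin at the centre of its underside; not to be disturbed
- pot: small amber pot with black lid on the bench beyond the plinth's +x side, 43 mm diameter, 42 mm high; origin at the centre of its underside; not to be disturbed
There are look-alikes about, which are no part of the job. Several things have the shape of the brass_disc; the one meant has the colours described above.

How it is judged:
By the outcome, as a careful person would: the job done as asked, in the order asked, and still so for the second after the job is handed in, with the robot touching nothing.
It also fails if it takes over 58 s, if anything falls off the work surface, if the arm or the gripper's body presses on something with over 40 N, if the wrist force passes 120 N, or if a joint passes its speed limit or range.

## Working session

There is one attempt and no reset: what is moved stays moved. The work goes in short steps, each a Python script; the robot and the scene stay as the last script left them, time stands still between calls to the robot, and variables do not carry over. Pictures are saved under pics/ and viewed, about 8 in all and at most 12, crops included, and the job is handed in when it is done.

```bash
mkdir -p pics; python3 - <<'E'
from station import r
import cv2
for n in("scene","top"):
    im=r.read_camera(n); cv2.imwrite(f"pics/{n}0.png",cv2.resize(im[...,::-1],(800,600),interpolation=cv2.INTER_CUBIC)); cv2.imwrite(f"pics/raw_{n}0.png",im[...,::-1])
    c=r.get_calibration(n); print(n,c["K"],c["dist"],c["R"],c["t"])
print(r.get_state())
E
```

```text
scene [[377.43882657   0.         255.44384563]
 [  0.         377.43882657 194.12256828]
 [  0.           0.           1.        ]] [-0.09875601  0.          0.          0.          0.        ] [[-0.77040383  0.6373685   0.01547067]
 [ 0.36564341  0.4615808  -0.80823763]
 [-0.52228617 -0.61701261 -0.5886532 ]] [ 443.2722981  -192.91382576 1048.89089137]
top [[469.21820214   0.         261.53129814]
 [  0.         469.21820214 192.21877928]
 [  0.           0.           1.        ]] [-0.11313149  0.          0.          0.          0.        ] [[ 0.00135613 -0.99993324  0.01147463]
 [-0.98679323 -0.00319679 -0.16195338]
 [ 0.16197925 -0.01110346 -0.98673169]] [  49.26358625  636.07072838 1011.02990599]
{'t': 0.1, 'joint_positions': array([-1.37130988e+00,  3.79368033e-01,  1.73470640e+00, -3.16377850e-05,
        1.02850193e+00, -3.33209589e-02]), 'joint_vel': array([ 0.00039563, -0.00197914,  0.00096745, -0.00017194, -0.00112556,
       -0.00036278]), 'joint_torque': array([-1.03929990e-03, -7.65034032e+01, -4.35290837e+01,  6.52175350e-02,
        3.98788042e-02, -2.10611688e-05]), 'eef_pos': array([ 161.40478848, -680.79649697,  230.35342576]), 'orientation': array([-3.14060859e+00, -5.70435940e-06,  2.32823741e-01]), 'contact_force': array([-0.41237011, -0.18193971,  1.04031312]), 'ft_torque': array([-0.00068478,  0.01928577, -0.04434589]), 'grip_width': 91.09667463575893}
```

View pics/top0.png

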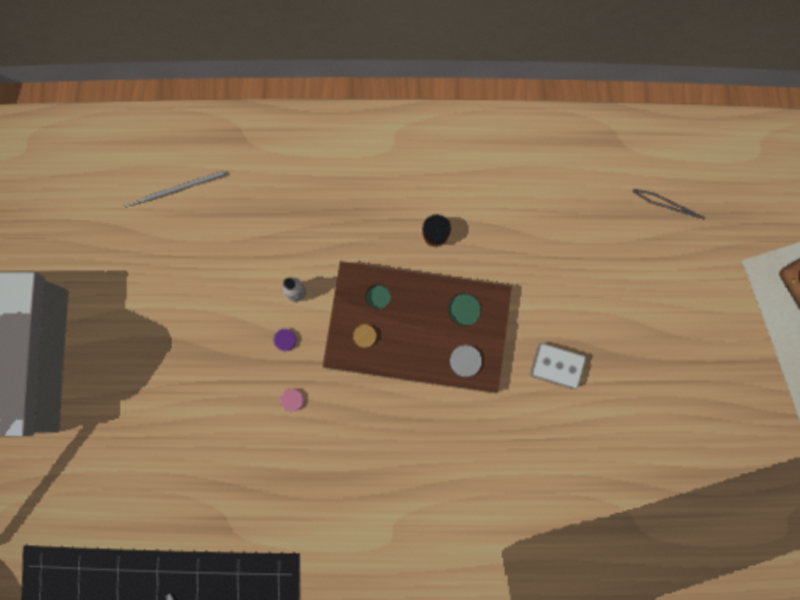

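View pics/scene0.png

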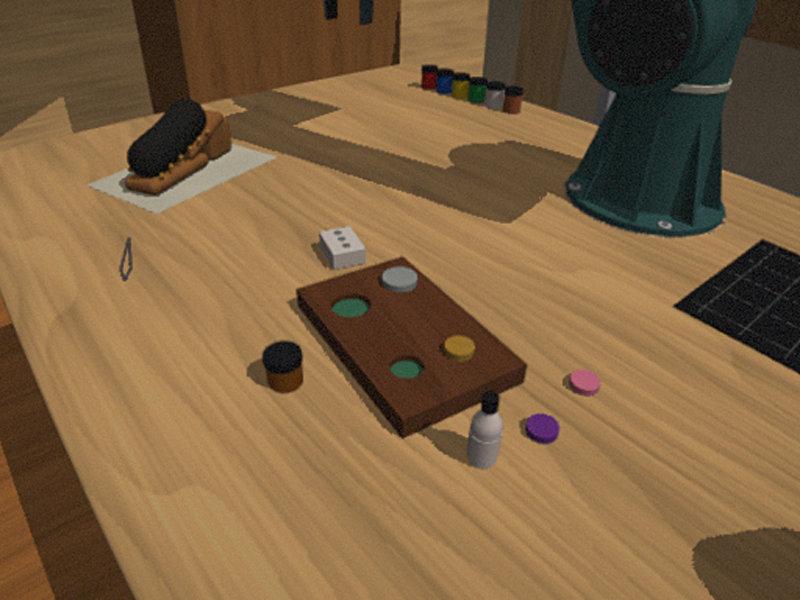

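The top view shows everything plainly (800x600 pixels). The brass disc is at (365,336) and the steel disc at (465,361). The smaller green recess is at (378,297) and the larger at (465,309). The glue is at (292,289), the mould at (560,365) and the pot at (436,230). The brass look-alikes are the purple disc (286,340) and the pink disc (292,400), both on the bench. The yellow disc on the wood is the one meant.

```bash
cat > h.py <<'E'
import cv2,numpy as np
from station import r
c=r.get_calibration("top"); K,D,R,T=[np.array(c[k],float) for k in("K","dist","R","t")]
C=-R.T@T
def ray(px,z):
    u=cv2.undistortPoints(np.array(px,float).reshape(-1,1,2),K,D).reshape(-1,2)
    d=np.c_[u,np.ones(len(u))]@R
    return (C+d*((z-C[2])/d[:,2])[:,None])[:,:2]
def blobs(im,lo,hi,z,roi=(150,250,190,350),n=2):
    hsv=cv2.cvtColor(im,cv2.COLOR_RGB2HSV); m=cv2.inRange(hsv,lo,hi)
    k=np.zeros_like(m); k[roi[0]:roi[1],roi[2]:roi[3]]=255; m&=k
    cs=sorted(cv2.findContours(m,cv2.RETR_EXTERNAL,cv2.CHAIN_APPROX_NONE)[0],key=cv2.contourArea)[::-1][:n]
    out=[]
    for q in cs:
        if cv2.contourArea(q)<25: continue
        f=np.zeros_like(m); cv2.drawContours(f,[q],-1,255,-1); ys,xs=np.nonzero(f)
        px=np.array([xs.mean(),ys.mean()]); p=ray(px,z)[0]
        a=np.array(ray([px,px+[1,0],px+[0,1]],z)); mm2=abs(np.cross(a[1]-a[0],a[2]-a[0]))
        out.append((px.round(1),p.round(1),round(float(np.sqrt(4*len(xs)*mm2/np.pi)),1)))
    return out
GREEN=((65,60,30),(95,255,255)); BRASS=((15,110,90),(30,255,255)); STEEL=((0,0,110),(179,40,255))
def look(name=None):
    im=r.read_camera("top")
    if name: cv2.imwrite(name,cv2.resize(im[140:260,180:360,::-1],(720,480),interpolation=cv2.INTER_CUBIC))
    return im
def report(im):
    roi=(165,252,212,326)
    for n,m,z,k in(("green",GREEN,18,2),("steel",STEEL,38,1),("brass",BRASS,38,1)): print(n,blobs(im,*m,z,roi,k))
E
python3 - <<'E'
from h import *
im=look("pics/c1.png"); report(im)
hsv=cv2.cvtColor(im,cv2.COLOR_RGB2HSV)
for p in[(233,215),(297,231),(242,190),(297,198),(265,200),(250,240),(200,200)]: print(p,hsv[p[1],p[0]])
m=((hsv[...,2]<115)).astype(np.uint8); m[:160]=0;m[255:]=0;m[:,:205]=0;m[:,335:]=0
q=max(cv2.findContours(m,0,cv2.CHAIN_APPROX_NONE)[0],key=cv2.contourArea)
print(cv2.minAreaRect(ray(q.reshape(-1,2),28).astype(np.float32)), ray([[436*.64,230*.64]],42))
E
```

```text
green [(array([297. , 197.7]), array([628.9, -32.5]), 46.2), (array([241.8, 189.5]), array([647.9,  96.5]), 33.9)]
steel [(array([297.6, 230.7]), array([550.1, -31.3]), 45.0)]
brass [(array([232.9, 214.6]), array([586.3, 115.7]), 35.0)]
(233, 215) [ 19 139 149]
(297, 231) [ 90   2 138]
(242, 190) [74 95 94]
(297, 198) [74 97 95]
(265, 200) [ 10 141  78]
(250, 240) [ 10 132  77]
(200, 200) [ 16 100 169]
((604.1165771484375, 41.794471740722656), (298.2971496582031, 164.14889526367188), 81.7286376953125) [[743.75944763  10.03483553]]
```

View pics/c1.png

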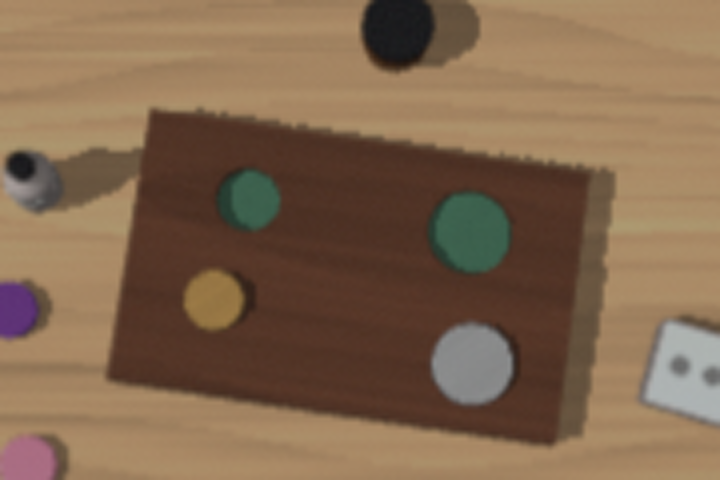

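```bash
cat >> h.py <<'E'
def push(disc,rec,rad,op,stop,over=False,zt=48,up=80,feed=60):
    """straddle disc, push it towards rec until its centre should be `stop` mm short (negative = past)"""
    disc,rec=np.array(disc,float),np.array(rec,float); d=(rec-disc)/np.linalg.norm(rec-disc)
    att=[np.pi,0,np.arctan2(d[1],d[0])+np.pi/2]
    P=lambda p,z:[p[0],p[1],z]
    r.move_gripper(op); r.goto(P(disc,zt+up),att); r.movel(P(disc,zt),feed=120)
    e=rec+d*(op/2-rad-stop)
    f0=r.get_state()["contact_force"]
    hit=r.movel(P(e,zt),feed=feed,force_limit=12)
    s=r.get_state(); print("hit",hit,"tcp",s["eef_pos"].round(1),"want",e.round(1),"dF",(s["contact_force"]-f0).round(1),s["grip_width"],"t",s["t"])
    b=s["eef_pos"][:2]-d*3
    r.movel(P(b,zt)); r.movel(P(b,zt+up))
E
python3 - <<'E'
from h import *
cor=np.array([[150,110],[592,170],[555,443],[107,380]])/4+[180,140]-.4
w=ray(cor,28); o=w.mean(0); x=np.array([.989,-.146]);y=np.array([.146,.989])
print(w.round(1),o,o+35*x-65*y,o+35*x+65*y)
push([550.1,-31.3],[628.9,-31],23,62,14)
r.goto([480,-330,250],[np.pi,0,1.0])
report(look("pics/c2.png")); print(r.get_state()["t"])
E
```

```text
[[ 699.   154.4]
 [ 664.2 -103.7]
 [ 505.9  -79.3]
 [ 541.3  176.4]] [602.61218947  36.94804447] [627.73718947 -32.44695553] [646.71718947  96.12304447]
hit False tcp [622.8 -31.   48. ] want [622.9 -31. ] dF [-0.7 -0.4 -0.3] 61.80342271001148 t 5.6583
green [(array([241.8, 189.5]), array([647.8,  96.4]), 33.8), (array([296.1, 191.4]), array([643.6, -30.6]), 22.1)]
steel [(array([296.9, 202. ]), array([615.7, -30.5]), 44.8)]
brass [(array([232.9, 214.6]), array([586.3, 115.7]), 35.0)]
7.9667
```

View pics/c2.png

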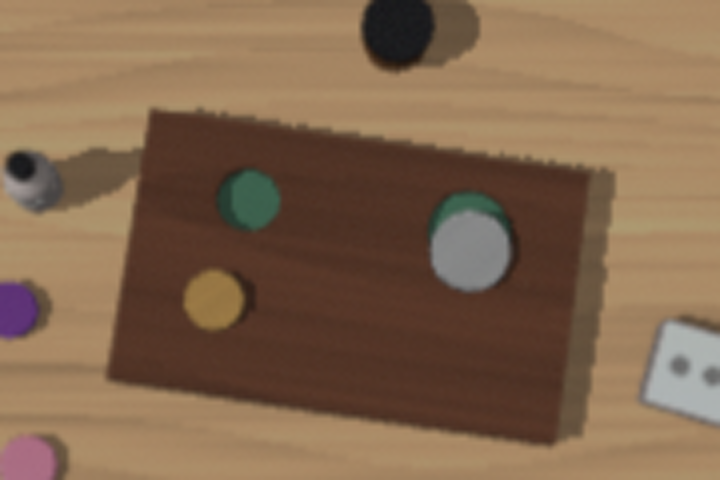

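The steel disc is about 14 mm short and well aligned. I'll push it through now, then bring brass to about 12 mm short.

```bash
python3 - <<'E'
from h import *
push([615.7,-30.5],[628.5,-31.7],23,62,-3,feed=30)
push([586.3,115.7],[647.5,97.3],17,50,12)
r.goto([480,-330,250],[np.pi,0,1.0])
report(look("pics/c3.png")); print(r.get_state()["t"])
E
```

```text
hit False tcp [639.3 -32.7  47.9] want [639.5 -32.7] dF [-0.2  0.3 -1. ] 62.32758782926316 t 11.2583
hit False tcp [643.4  98.5  47.9] want [643.7  98.5] dF [-1.1 -1.1 -1.5] 50.199290863818895 t 15.2417
green []
steel [(array([297.3, 197.3]), array([626.5, -31.5]), 44.1)]
brass [(array([239.8, 192.9]), array([636.4, 100.4]), 33.9)]
17.9583
```

View pics/c3.png

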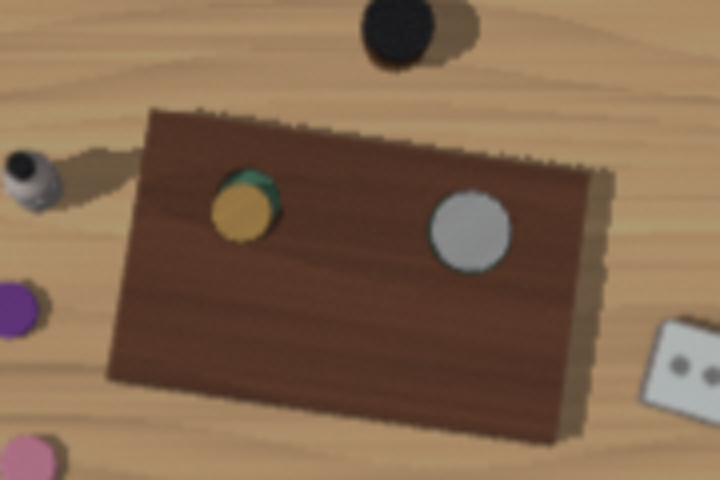

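Steel has dropped in at crop (470,231), with no side shadow. Brass is about 12 mm short at (242,212). The seated steel centre, about (627.5,-32.3), matches the corner-based estimate, so I aim brass at (647,96.5).

```bash
python3 - <<'E'
from h import *
push([636.4,100.4],[647,96.5],17,50,-3,feed=30)
r.goto([480,-330,250],[np.pi,0,1.0])
im=look("pics/c4.png"); report(im)
for m in(STEEL,BRASS): print(blobs(im,*m,28,(165,252,212,326),1))
s=r.read_camera("scene"); cv2.imwrite("pics/s4.png",cv2.resize(s[150:290,160:350,::-1],(760,560),interpolation=cv2.INTER_CUBIC))
print(r.get_state()["t"])
E
```

```text
hit False tcp [657.2  92.7  47.9] want [657.3  92.7] dF [-0.5 -0.8  0.3] 49.63343962824056 t 21.6167
green []
steel [(array([297.3, 197.3]), array([626.6, -31.5]), 44.1)]
brass [(array([241.8, 189. ]), array([645.6,  95.8]), 34.3)]
[(array([297.3, 197.3]), array([628.1, -32.4]), 44.6)]
[(array([241.8, 189. ]), array([647.3,  96.1]), 34.6)]
24.3833
```

View pics/c4.png

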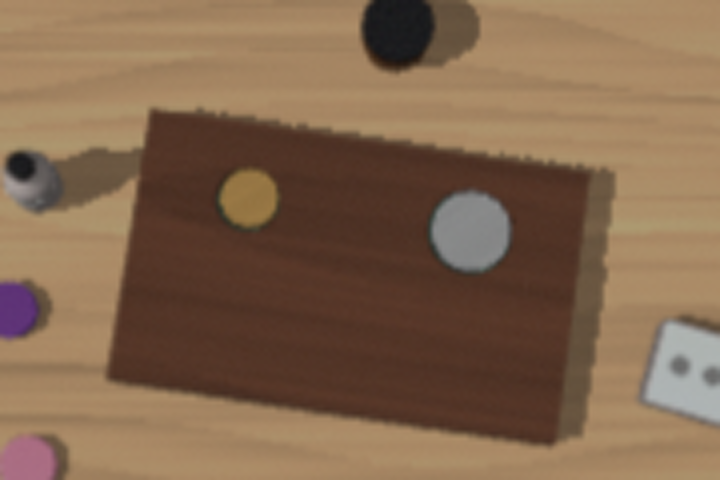

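View pics/s4.png

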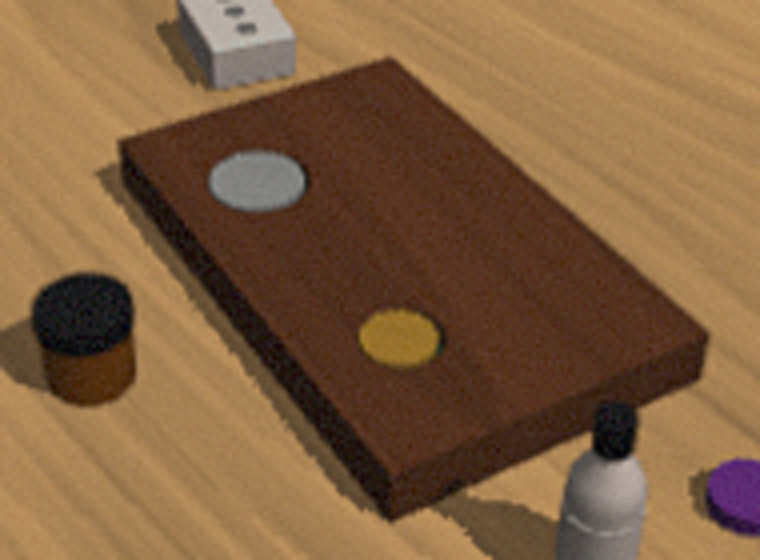

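Both views show the two discs flat and flush: in the scene crop, steel is at (257,181) and brass at (400,338), with no side wall showing. The glue, mould and pot are where they were, and the arm is clear.

```bash
python3 -c "
from station import r
r.sign_off()"
```

```text
the job is handed in; nothing more can be done
```

I pushed both discs across the wood with the fingertips, steel first, and each dropped into its own recess. Each took two pushes: one to just short of the recess, then a look and a corrected push. The job was handed in at about 24 s.

- **Seating:** the last pictures from both cameras show the discs flat and flush, with no side wall or shadow showing. I did not check the flushness by touch.
- **Position:** at the plinth's top level, the steel disc measured at (628.1, -32.4) mm and the brass disc at (647.3, 96.1) mm. The recess centres worked out from the plinth's corners were (627.7, -32.4) and (646.7, 96.1). My first recess estimates, from the green floors, were about 1.5–2 mm off because of shadow. I corrected them before the final brass push; the steel push used a part-corrected aim and still dropped in.
- **Force:** no push reached the 12 N stop, and the force readings at the end of each push had changed by less than 2 N.
- **Other objects:** the glue bottle, mould and pot look unmoved, judged by eye from the pictures.

No check failed.

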